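# Cover the board and hold the test slide at its mark

### The arm

A 7-joint arm with a two-finger parallel gripper is mounted at the origin on the work surface. World frame = base frame: x ahead of the robot, y to its left, z up, the work surface at z = 0. Lengths are in mm, angles in rad, forces in N, time in s.
With the tool pointing down it reaches from about 350 to 900 mm from the base axis. Payload 19.9 kg.
Tool frame: the origin (TCP) lies on the front face of the gripper's body, between the roots of the fingers; the fingertips stand 97 mm ahead of it and the grasp point (between the pads) lies ahead of it (env.pinch_z is the z of the grasp point in the tool frame, in mm); z points along the fingers, y is the line along which they close (so a half turn about z gives the same grasp; the last joint's range is limited). The gripper opens to 94 mm and grips with 3 to 60 N. Pads are 16 mm wide; open, the fingers measure 119 mm over their backs; the gripper's body (75 mm by 177 mm) begins 78 mm behind the grasp point.
Start: joints at [-1.274, 0.417, -0.01, 1.614, 0.005, 1.111, -0.053], TCP at [207.71, 589.462, 302.625] pointing down, gripper open.
Joint ranges: [-2.81, 2.81], [-0.39, 2.02], [-1.27, 1.25], [0.06, 2.57], [-1.19, 4.33], [0.19, 2], [-2.82, 2.82]. Speed limits (rad/s): [1.89, 1.89, 2.39, 2.39, 3.01, 3.01, 3.01].

### API

Orientations are given as a 3x3 rotation matrix whose columns are the frame's x, y, z axes.
In Python, from rig import monitor, viewer, workorder, env gives the robot as it stands.
- The arm moves only by the tool send_rows, never from a script. Its argument "series" is one flat list of numbers, 5 for each row, row after row: the shift along the tool's x, y, z in m, then the turn about the tool's z in rad, then the closure in counts, from 0 (fully open) to 255 (shut). A call has 1 to 20 rows; each row shifts and turns the commanded pose from where the row before left it, along the tool's axes as they then stand; what a row does not reach is not made up. A row lasts 1/10 s, in which the tool goes at most 50 mm and 8.59 degrees, less where a joint would pass 70% of its speed; a pose out of reach is approached as far as the arm can. A call is refused whole if a number of a shift passes 0.05 or a number of a turn 0.15, either way. A call with a gripper value outside its range is refused whole. The fingers move at their own pace and stop on an object; "squeeze" is the grip in N (left out, the last holds). Time passes only in rows, so rows that do not move let the fingers close. It gives the time, the measured TCP pose, the force, the opening and the grip force at its end, in the units of the state.
- monitor.observe(): the state, without advancing time (a new reading comes with each control period).
- viewer.camera(name): name is "scene" or "top"; returns the picture (384x512x3 uint8, red, green, blue); there is no depth.
- viewer.camera_model(name): a dict with "K" (3x3 intrinsics, pixels), "R" (3x3) and "t" (3): a world point X has camera coordinates R X + t. Camera axes: x right, y down, z forward; pixel columns grow to the right and rows downward; lengths in mm; the calibration is good to about 2 mm. A picture is of the moment at which its call begins. camera_model takes no time and is no camera call.
- workorder.close_job(): hands the job in; it is judged then, once.
The state is a dict: "time_s": time; "qpos": joint angles; "dq": joint speeds; "joint_efforts": joint torques, N m; "eef_pos": TCP position; "tool_rot": TCP orientation; "contact_force": force on the tool from outside, world axes, zero at the start; "moment": the same for the moment, N m; "opening": finger opening in mm; "grip_force": force on a finger pad.
Only numpy, scipy, OpenCV 4.12 (cv2) and the standard library are available. Lean on these libraries where they do the work, as an engineer would, in place of code of your own. Each camera call takes 0.05 s, during which the arm holds its last target. There are 200 camera calls.

### The job

Lay the rectangular cover squarely on the circuit-board block of the test fixture, its edges flush with the block's all round, and let go of it. Then pull the fixture's spring-return slide out by its upright black handle until its pointer is level with the brass index tab, and finish still holding it there, since the slide springs back if released. Leave the cover in place, and do not shift the index tab or anything else on the bench.

Things in the scene. Friction and masses are not known exactly. Their poses are not given: they have to be found in the camera images.
- fixture: Board test fixture, fixed to the bench: grey base plate 240 (x) x 190 (y) x 12 mm. Origin: centre of the underside, on the bench (z = 0); z up. On its +y half a flat-topped rectangular block (the nest, carrying a green circuit board), on its -y half a rail along x with the spring-return pull slide. The slide pulls out along the fixture's -x, which points roughly towards the robot (within 0.35 rad).
- nest_top (a point): Centre of the nest block's flat top, 40 mm above the bench, at (0, 45, 40) mm in the fixture's frame. The top measures 90 mm along the fixture's x by 70 mm along its y. No rim or pins: the cover just lies on it. Same axes as the fixture.
- cover: The rectangular cover that fits the nest: aluminium plate 90 (its x) x 70 (its y) x 8 mm, with an upright black grip bar on the middle of its top, 50 mm along x, 14 mm thick along y, from 8 to 36 mm above the plate's underside. 0.11 to 0.22 kg. Lies flat on the bench to the left or the right of the fixture. Origin: centre of the plate's underside, z up.
- pull_slide (a joint): How far the slide is pulled out, m: 0 home (spring pulls it there), 0.08 the end stop; it moves along the fixture's -x. Spring: about 6 N at home, growing by 1 N for each 10 mm; it springs home when let go. At value v the handle stands at (-v, -60 mm) in the fixture's frame.
- pull_handle: The slide's handle, an upright black blade: 12 mm thick along the pull (x), 36 mm wide (y), 42 mm tall, on the steel carriage (44 x 34 mm). Origin: centre of the blade's foot, 46 mm above the bench; the blade's top is 88 mm above the bench. Nothing around it on the fixture stands higher than the blade's foot, save the cover once it is on the nest (its plate top is then at 48 mm, its bar's top at 76 mm). Same axes as the fixture.
- slide_pointer (a point): Tip of the thin (3 mm) black pointer fin on the carriage's -y side; in x it is level with the middle of the handle blade. Moves with the slide. 44 mm above the bench.
- index_tab (a joint): Where the brass index tab (the mark) is set on its track, m, in the same zero and direction as joint pull_slide: the slide's pointer is level with the tab when the two values are equal. Between 0.035 and 0.065; stiff, stays where it is.
- index_pointer (a point): Top of the mark: a thin (3 mm) upright brass tab on the track at the fixture's -y edge, beside the slide, 44 mm above the bench. Same axes as the fixture.
- round_cover: the wrong cover: a round aluminium plate, 84 mm across and 8 mm thick, with the same black grip bar as the right cover. Lies flat on the bench. Origin: centre of its underside. To be left alone.
- jar: small clear glass jar with black cap, 44 mm across, 60 mm tall, upright; origin at the centre of its underside. To be left alone.
- tall_jar: green glass jar with white cap, 40 mm across, 85 mm tall, upright; origin at the centre of its underside. To be left alone.
- model_car: white model car, 130 x 58 x 47 mm, on its wheels; origin on the bench under its middle, x along its length. To be left alone.
- screwdriver: screwdriver lying on the bench; x along its length. To be left alone.
- tin: flat round steel tin, 52 mm across, 22 mm tall; origin at the centre of its underside. To be left alone.
- motor_can: dark steel motor shell, a short tube 32 mm across, 28 mm tall, upright; origin at the centre of its underside. To be left alone.

How it is judged:
By the outcome, as a careful person would: the job done as asked, in the order asked, and still so for the second after the job is handed in, while the arm keeps its last pose, push and grip.
It also fails if it takes over 48 s, if anything falls off the work surface, if the arm or the gripper's body presses on something with over 40 N, if the wrist force passes 120 N, or if a joint passes its speed limit or range.

## Working session

There is one attempt and no reset: what is moved stays moved. The work goes in short steps, Python scripts to look and compute and a tool call to move; the robot and the scene stay as the last step left them, time stands still between calls to the robot, and variables do not carry over. Pictures are saved under pics/ and viewed, at most 12 in all, crops included, and the job is handed in when it is done.

Besides the shell and the picture viewer there is one more tool, called after ">>>" by a JSON object that holds its "fn" and its "kwargs", one argument or row to a line. send_rows: Moves the arm, as the interface text tells. Its arguments: {"type":"object","properties":{"series":{"type":"array"},"squeeze":{"type":"number"}},"required":["series"]}

```bash
mkdir -p pics
python3 - <<'E'
from rig import monitor, viewer, env
import cv2
s=monitor.observe()
print({k:s[k] for k in('time_s','eef_pos','tool_rot','opening','contact_force')},env.pinch_z)
for n in('scene','top'):
    cv2.imwrite(f'pics/{n}0.png',cv2.resize(viewer.camera(n)[:,:,::-1],(800,600),interpolation=cv2.INTER_CUBIC))
    print(n,viewer.camera_model(n))
E
```

```text
{'time_s': 0.0, 'eef_pos': array([207.63601474, 589.24490148, 302.0208728 ]), 'tool_rot': array([[-9.43163413e-01,  3.32329176e-01, -3.07993059e-04],
       [ 3.32329306e-01,  9.43162713e-01, -1.15289495e-03],
       [-9.26530592e-05, -1.18972345e-03, -9.99999288e-01]]), 'opening': 93.62368307048942, 'contact_force': array([-0.14909581, -0.40137136, -0.11132406])} 78.39999999999999
scene {'K': array([[440.16125854,   0.        , 249.62285291],
       [  0.        , 440.16125854, 181.90689594],
       [  0.        ,   0.        ,   1.        ]]), 'R': array([[-0.27576543,  0.96119859,  0.00712057],
       [ 0.79311229,  0.23171466, -0.56327721],
       [-0.5430712 , -0.14968497, -0.8262373 ]]), 't': array([ 160.15687425, -399.29290462, 1208.35170171])}
top {'K': array([[353.77921273,   0.        , 261.9623883 ],
       [  0.        , 353.77921273, 187.39247136],
       [  0.        ,   0.        ,   1.        ]]), 'R': array([[ 0.0194635 , -0.99979378,  0.00579341],
       [-0.98881641, -0.02010611, -0.14777639],
       [ 0.1478624 , -0.00285237, -0.98900383]]), 't': array([  5.27202648, 544.99749498, 786.45757667])}
```

View pics/scene0.png

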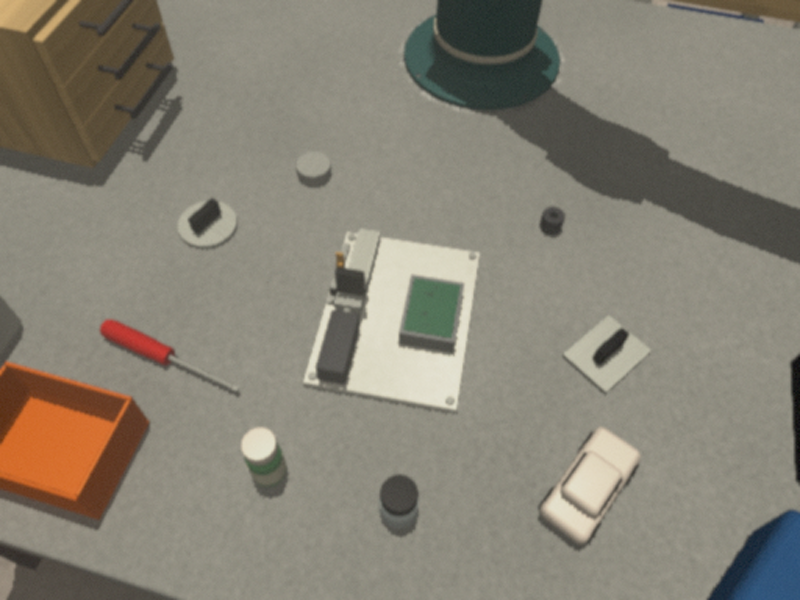

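View pics/top0.png

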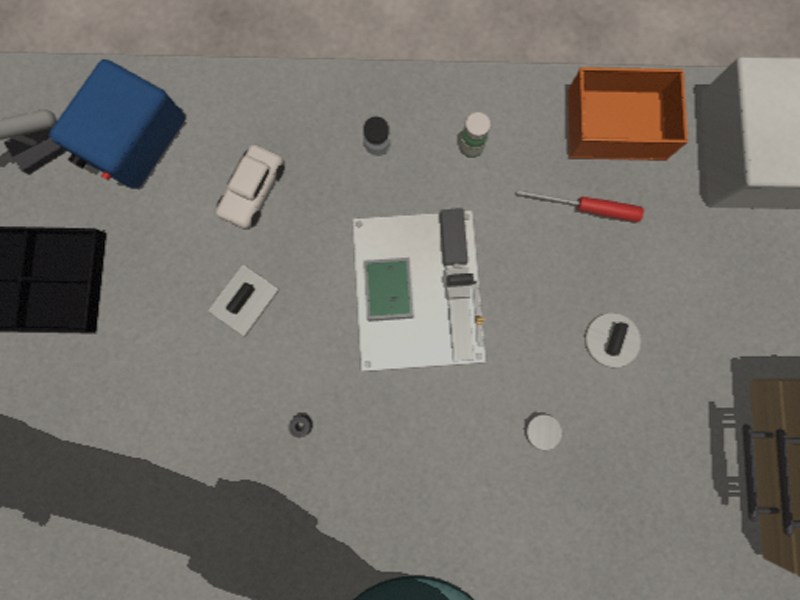

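The scene shows the rectangular cover at the robot's left (scene ~(607,353), top ~(244,300)). The fixture is at top ~(420,290), the handle at ~(460,281), and the brass tab at ~(480,321) in the top view and (340,258) in the scene view. The round cover is on the right. Next I'll fit poses from both views.

```bash
cat > h.py <<'E'
import numpy as np, cv2
from scipy.optimize import minimize, least_squares
from rig import monitor, viewer, env
M={n:viewer.camera_model(n) for n in('scene','top')}
def proj(n,X):
    m=M[n]; p=(m['R']@np.atleast_2d(X).T).T+m['t']; p=p@m['K'].T; return p[:,:2]/p[:,2:]
def ray(n,uv,z):
    m=M[n]; d=m['R'].T@np.linalg.solve(m['K'],[*uv,1]); c=-m['R'].T@m['t']; return c+d*(z-c[2])/d[2]
def w(p,X):
    c,s=np.cos(p[2]),np.sin(p[2]); X=np.atleast_2d(X); return np.c_[p[0]+c*X[:,0]-s*X[:,1],p[1]+s*X[:,0]+c*X[:,1],X[:,2]]
def box(a,b,z0,z1): return np.array([[i*a/2,j*b/2,z] for i in(-1,1) for j in(-1,1) for z in(z0,z1)])
S=8
def up(img,c,r=48):
    x,y=[int(round(v))-r for v in c]; return np.array([x,y]),cv2.resize(img[max(y,0):y+2*r,x:x+2*r],None,fx=S,fy=S,interpolation=cv2.INTER_CUBIC)
def poly(n,X,o,shape):
    q=(proj(n,X)-o+.5)*S-.5; h=cv2.convexHull(np.round(q*16).astype(np.int32)); m=np.zeros(shape[:2],np.uint8); cv2.fillPoly(m,[h],255,shift=4); return m>0
def biggest(m,c=None,hull=True):
    k,_=cv2.findContours(m.astype(np.uint8),cv2.RETR_EXTERNAL,cv2.CHAIN_APPROX_NONE); k=max(k,key=cv2.contourArea)
    o=np.zeros(m.shape,np.uint8); cv2.fillPoly(o,[cv2.convexHull(k) if hull else k],1); return o>0
def fit(items,X,p0):  # items: (view, origin, mask)
    def f(p):
        e=0
        for n,o,m in items:
            r=poly(n,w(p,X),o,m.shape); e+=(r^m).sum()/m.sum()
        return e
    for d in(6,2):
        r=minimize(f,p0,method='Nelder-Mead',options=dict(initial_simplex=[p0]+[np.add(p0,v) for v in([d,0,0],[0,d,0],[0,0,d/60])],xatol=.02,fatol=1e-5)); p0=r.x
    return r.x,r.fun
E
cat > m1.py <<'E'
from h import *
s=.64
I={n:viewer.camera(n) for n in M}
C={'top':(244*s,300*s),'scene':(607*s,353*s)}; G={'top':(388*s,288*s),'scene':(434*s,307*s)}; F={'top':(420*s,290*s),'scene':(392*s,320*s)}
def run(name,cen,X,p0,mk,r):
    it=[];vis=[]
    for n in('top','scene'):
        o,u=up(I[n],cen[n],r); m=biggest(mk(u.astype(int))); it.append((n,o,m)); vis.append((u,m))
    for sel in([it[0]],[it[1]],it):
        p,e=fit(sel,X,p0); print(name,[i[0] for i in sel],np.round(p[:2],1),round(p[2],4),round(e,4))
    out=[]
    for (n,o,m),(u,_) in zip(it,vis):
        v=u[:,:,::-1].copy(); k,_=cv2.findContours(poly(n,w(p,X),o,m.shape).astype(np.uint8),0,1); cv2.drawContours(v,k,-1,(0,0,255),1)
        k,_=cv2.findContours(m.astype(np.uint8),0,1); cv2.drawContours(v,k,-1,(255,0,0),1); out.append(cv2.resize(v,(390,390)))
    return p,np.hstack(out)
for n in M:
  print(n,ray(n,C[n],8),[I[n][int(C[n][1]+dy),int(C[n][0]+dx)] for dx,dy in((9,9),(-9,-9),(12,-3),(40,0))])
  print(n,ray(n,G[n],40))
bright=lambda t:(lambda u:(u.min(2)>t))
c0=ray('top',C['top'],8); g0=ray('top',G['top'],40)
import sys
t=float(sys.argv[1]) if len(sys.argv)>1 else 140
p,a=run('cover',C,box(90,70,0,8),[c0[0],c0[1],float(sys.argv[2]) if len(sys.argv)>2 else .7],bright(t),32)
green=lambda u:(u[:,:,1]-u[:,:,0]>22)
q,b=run('board',G,box(80,60,40,40),[g0[0],g0[1],0],green,32)
f,c=run('base',F,box(240,190,0,12),[g0[0],g0[1]-45,0.],bright(150),70)
print('nest from base',w(f,[0,45,40]))
cv2.imwrite('pics/fit1.png',cv2.resize(np.vstack([a,c]),(600,600)))
E
python3 m1.py
```

```text
scene [538.87346961 272.8824542    8.        ] [array([185, 184, 165], dtype=uint8), array([192, 189, 169], dtype=uint8), array([184, 183, 163], dtype=uint8), array([145, 143, 130], dtype=uint8)]
scene [553.57780381  49.5781989   40.        ]
top [533.15422841 271.93015042   8.        ] [array([166, 164, 155], dtype=uint8), array([165, 162, 155], dtype=uint8), array([168, 166, 158], dtype=uint8), array([131, 129, 123], dtype=uint8)]
top [551.47864788  48.18831656  40.        ]
cover ['top'] [535.  275.1] 0.5639 0.3884
cover ['scene'] [533.  272.9] 0.6443 0.3745
cover ['top', 'scene'] [533.7 274.2] 0.6099 0.7709
board ['top'] [552.6  48.4] 0.0929 0.0589
board ['scene'] [552.4  46.9] 0.0823 0.0709
board ['top', 'scene'] [552.4  47.6] 0.0867 0.1366
base ['top'] [556.1   3.7] 0.0911 0.006
base ['scene'] [552.2   5.4] 0.0772 0.3763
base ['top', 'scene'] [555.9   3.5] 0.0911 0.3921
nest from base [[551.77963013  48.31874252  40.        ]]
```

View pics/fit1.png

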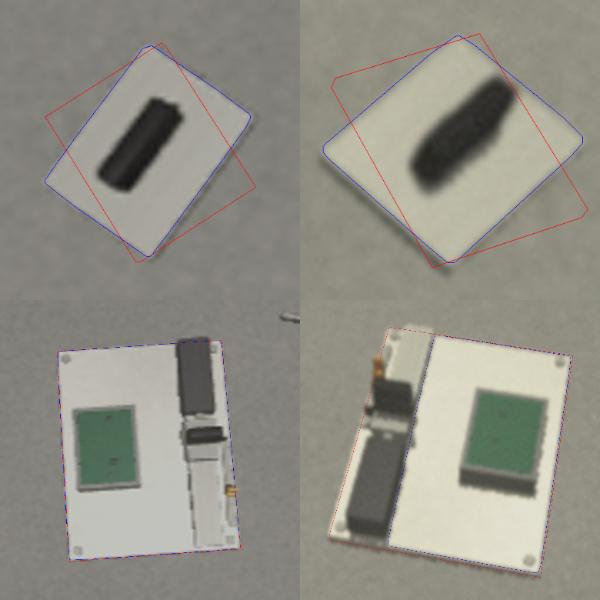

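The cover and base masks are clean. The cover's yaw start had the wrong sign, because the bar points +x/−y.

```bash
sed -i 's/box(90,70,0,8)/box(90,70,8,8)/' m1.py; python3 m1.py 140 -0.65 | grep -E "cover|base|board"
python3 - <<'E'
from h import *
f=np.array([556,3.6,.0905]) 
for n in M:
    I=viewer.camera(n)
    hsv=cv2.cvtColor(I,cv2.COLOR_RGB2HSV).astype(int)
    # brass near the index track
    c=proj(n,w(f,[-50,-90,35]))[0].round().astype(int); o,u=up(I,c,20)
    h=cv2.cvtColor(u,cv2.COLOR_RGB2HSV); m=((h[:,:,0]>8)&(h[:,:,0]<28)&(h[:,:,1]>110)).astype(np.uint8)
    nn,l,st,ce=cv2.connectedComponentsWithStats(m)
    print(n,[(st[i][4],np.round((ce[i]+.5)/S-.5+o,2)) for i in range(1,nn) if st[i][4]>60])
    for i in range(1,nn):
        if st[i][4]>60:
            X=ray(n,(ce[i]+.5)/S-.5+o,40); print(X, w([0,0,-f[2]],X-[f[0],f[1],0]))
    cv2.imwrite(f'pics/tab_{n}.png',u[:,:,::-1])
a=cv2.imread('pics/tab_top.png');b=cv2.imread('pics/tab_scene.png');cv2.imwrite('pics/tab.png',np.hstack([a,b]))
E
```

```text
cover ['top'] [534.4 274.4] -0.5909 0.0158
cover ['scene'] [535.6 272.2] -0.5823 0.0194
cover ['top', 'scene'] [535.1 273.6] -0.5833 0.08
board ['top'] [552.6  48.5] 0.064 0.062
board ['scene'] [553.   46.3] 0.0897 0.0699
board ['top', 'scene'] [552.3  47.4] 0.094 0.1404
base ['top'] [556.2   4.1] 0.0952 0.0784
base ['scene'] [552.4   3.6] 0.0871 0.3771
base ['top', 'scene'] [555.8   4.2] 0.0932 0.4646
nest from base [[551.63452445  49.02607846  40.        ]]
scene [(np.int32(1283), array([217.2, 166.3]))]
[517.04080554 -88.14136607  40.        ] [[-47.09102544 -87.84493386  40.        ]]
top [(np.int32(860), array([306.31, 204.75]))]
[506.18232928 -87.71045459  40.        ] [[-57.86612094 -86.43443457  40.        ]]
```

View pics/tab.png

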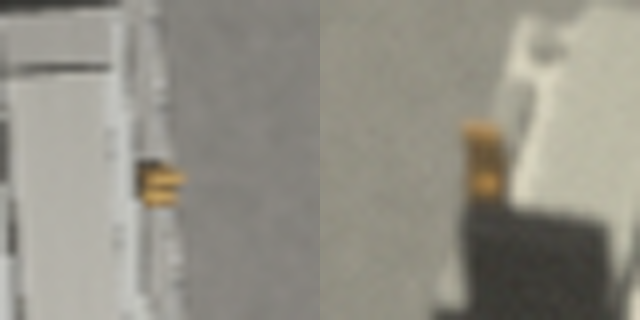

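The brass tab shows at v≈0.05, to be refined by eye against the pointer later. Moving to above the cover: D = (327, −315) world, then a turn of +0.246.

>>> {"fn": "send_rows", "kwargs": {
  "series": [-0.0295, -0.01345, 0, 0, 0, -0.0295, -0.01345, 0, 0, 0, -0.0295, -0.01345, 0, 0, 0, -0.0295, -0.01345, 0, 0, 0, -0.0295, -0.01345, 0, 0, 0, -0.0295, -0.01345, 0, 0, 0, -0.0295, -0.01345, 0, 0, 0, -0.0295, -0.01345, 0, 0, 0, -0.0295, -0.01345, 0, 0, 0, -0.0295, -0.01345, 0, 0, 0, -0.0295, -0.01345, 0, 0, 0, -0.0295, -0.01345, 0, 0, 0, -0.0295, -0.01345, 0, 0, 0, -0.0295, -0.01345, 0, 0, 0, 0, 0, 0.03, 0.123, 0, 0, 0, 0.03, 0.123, 0, 0, 0, 0.03, 0, 0, 0, 0, 0, 0, 0],
  "squeeze": 40
}}

```text
time_s: 2.2
eef_pos: [533.2, 274.0, 209.3]
tool_rot: [[-0.834, 0.552, -0.005], [0.552, 0.834, -0.003], [0.002, -0.005, -1.0]]
contact_force: [-0.1, -0.5, 0.4]
opening: 94.0
grip_force: 0.0
```

```bash
cat > go.py <<'E'
from h import *
import sys
# go.py x y yang : tool shift to world x,y; yang = wanted angle of tool y axis
s=monitor.observe(); R=s['tool_rot']; p=s['eef_pos']; a=np.arctan2(R[1,1],R[0,1])
print('t',round(s['time_s'],2),'pos',p.round(1),'yang',round(a,4),'tilt',R[:2,2].round(4),'F',s['contact_force'].round(1),'open',round(s['opening'],1),'grip',round(float(s['grip_force']),1),'q',s['qpos'].round(2))
if len(sys.argv)>2:
    x,y,t=map(float,sys.argv[1:4]); d=R.T@np.array([x-p[0],y-p[1],0]); e=(a-t+np.pi)%(2*np.pi)-np.pi
    print('shift mm',d.round(1),'turn',round(e,4))
E
python3 go.py 534.4 274.4 0.982
```

```text
t 2.2 pos [533.2 274.  209.3] yang 0.9864 tilt [-0.0048 -0.0031] F [-0.1 -0.5  0.4] open 94.0 grip 0.0 q [-0.68  0.48  0.2   1.76 -0.12  0.91  0.56]
shift mm [-0.8  1.  -0. ] turn 0.0044
```

>>> {"fn": "send_rows", "kwargs": {
  "series": [-0.0008, 0.001, 0.028, 0.004, 0, 0, 0, 0.028, 0, 0, 0, 0, 0.025, 0, 0, 0, 0, 0.012, 0, 0, 0, 0, 0, 0, 0, 0, 0, 0, 0, 0]
}}

```text
time_s: 2.8
eef_pos: [536.5, 275.3, 121.1]
tool_rot: [[-0.832, 0.555, 0.001], [0.555, 0.832, 0.001], [-0.001, 0.001, -1.0]]
contact_force: [0.2, 0.1, -0.1]
opening: 93.8
grip_force: 0.0
```

```bash
python3 go.py 534.4 274.4 0.982
```

```text
t 2.8 pos [536.5 275.3 121.1] yang 0.9822 tilt [0.0012 0.0006] F [ 0.2  0.1 -0.1] open 93.8 grip 0.0 q [-0.66  0.61  0.18  1.8  -0.15  0.74  0.58]
shift mm [ 1.2 -1.9 -0. ] turn 0.0002
```

>>> {"fn": "send_rows", "kwargs": {
  "series": [0.001, -0.002, 0.006, 0, 0, 0, 0, 0.006, 0, 0, 0, 0, 0, 0, 0, 0, 0, 0, 0, 0]
}}

```text
time_s: 3.2
eef_pos: [533.9, 273.9, 107.7]
tool_rot: [[-0.832, 0.555, -0.0], [0.555, 0.832, -0.0], [0.0, -0.0, -1.0]]
contact_force: [-0.9, -0.4, 0.4]
opening: 93.9
grip_force: 0.0
```

```bash
python3 go.py 534.4 274.4 0.982
```

```text
t 3.2 pos [533.9 273.9 107.7] yang 0.9821 tilt [-0.0001 -0.0002] F [-0.9 -0.4  0.4] open 93.9 grip 0.0 q [-0.66  0.62  0.18  1.81 -0.16  0.72  0.58]
shift mm [-0.1  0.7 -0. ] turn 0.0001
```

>>> {"fn": "send_rows", "kwargs": {
  "series": [0, 0, 0, 0, 255, 0, 0, 0, 0, 255, 0, 0, 0, 0, 255, 0, 0, 0, 0, 255, 0, 0, 0, 0, 255, 0, 0, 0, 0, 255, 0, 0, 0, 0, 255, 0, 0, 0, 0, 255]
}}

```text
time_s: 4.0
eef_pos: [533.9, 273.9, 107.7]
tool_rot: [[-0.832, 0.555, 0.0], [0.555, 0.832, -0.0], [-0.0, -0.0, -1.0]]
contact_force: [-0.2, 0.1, -0.1]
opening: 33.5
grip_force: 0.0
```

```bash
python3 go.py 551.9 48.4 1.6625
```

```text
t 4.0 pos [533.9 273.9 107.7] yang 0.982 tilt [ 0.     -0.0001] F [-0.2  0.1 -0.1] open 33.5 grip 0.0 q [-0.66  0.62  0.18  1.81 -0.16  0.72  0.58]
shift mm [-140.2 -177.5    0. ] turn -0.6805
```

Fingers close at about 75 mm/s, so they need a little longer.

>>> {"fn": "send_rows", "kwargs": {
  "series": [0, 0, 0, 0, 255, 0, 0, 0, 0, 255, 0, 0, 0, 0, 255, 0, 0, 0, 0, 255, 0, 0, 0, 0, 255, 0, 0, -0.015, 0, 255, 0, 0, -0.025, 0, 255, 0, 0, -0.03, 0, 255, 0, 0, -0.02, 0, 255, 0, 0, 0, 0, 255]
}}

```text
time_s: 5.0
eef_pos: [535.0, 274.3, 201.4]
tool_rot: [[-0.832, 0.555, 0.004], [0.555, 0.832, 0.003], [-0.002, 0.004, -1.0]]
contact_force: [0.4, -0.0, -1.2]
opening: 13.5
grip_force: 40.0
```

```bash
python3 go.py 551.9 48.4 1.6625
```

```text
t 5.0 pos [535.  274.3 201.4] yang 0.9818 tilt [0.0041 0.0025] F [ 0.4 -0.  -1.2] open 13.5 grip 40.0 q [-0.68  0.49  0.2   1.77 -0.12  0.89  0.56]
shift mm [-139.6 -178.5   -0.5] turn -0.6807
```

>>> {"fn": "send_rows", "kwargs": {
  "series": [-0.0175, -0.0223, 0, 0, 255, -0.0175, -0.0223, 0, 0, 255, -0.0175, -0.0223, 0, 0, 255, -0.0175, -0.0223, 0, 0, 255, -0.0175, -0.0223, 0, 0, 255, -0.0175, -0.0223, 0, 0, 255, -0.0175, -0.0223, 0, 0, 255, -0.0175, -0.0223, 0, 0, 255, 0, 0, 0, -0.136, 255, 0, 0, 0, -0.136, 255, 0, 0, 0, -0.136, 255, 0, 0, 0, -0.136, 255, 0, 0, 0, -0.136, 255, 0, 0, 0.02, 0, 255, 0, 0, 0.02, 0, 255, 0, 0, 0, 0, 255, 0, 0, 0, 0, 255]
}}

```text
time_s: 6.7
eef_pos: [551.1, 47.7, 157.8]
tool_rot: [[-0.996, -0.091, -0.001], [-0.091, 0.996, -0.0], [0.001, -0.0, -1.0]]
contact_force: [-0.5, -0.4, -1.1]
opening: 13.8
grip_force: 40.0
```

```bash
python3 go.py 551.9 48.4 1.6625
python3 - <<'E'
from h import *
s=monitor.observe(); z=s['eef_pos'][2]-107.7
c=[s['eef_pos'][0],s['eef_pos'][1],.0915]; vis=[]
for n in('top','scene'):
    I=viewer.camera(n); X=box(90,70,8+z,8+z); o,u=up(I,proj(n,w(c,[0,0,8+z]))[0],48)
    v=u[:,:,::-1].copy(); q=(proj(n,w(c,X[::2])[[0,1,3,2]])-o+.5)*S-.5; cv2.polylines(v,[q.round().astype(np.int32)],True,(0,0,255),1); vis.append(cv2.resize(v,(400,400)))
cv2.imwrite('pics/held.png',np.hstack(vis))
E
```

```text
t 6.7 pos [551.1  47.7 157.8] yang 1.6619 tilt [-0.0008 -0.0003] F [-0.5 -0.4 -1.1] open 13.8 grip 40.0 q [-0.22  0.48  0.1   1.91 -0.07  0.76  1.58]
shift mm [-0.8  0.6 -0. ] turn -0.0006
```

View pics/held.png

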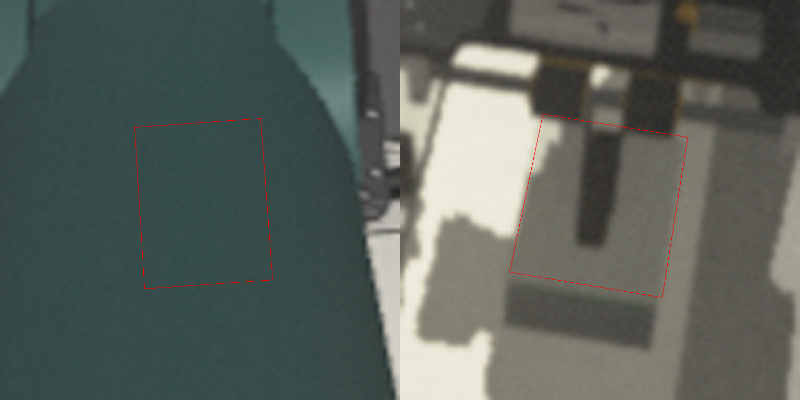

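The held plate matches its predicted outline in the scene view; the top view is blocked by the arm. Lowering onto the nest.

>>> {"fn": "send_rows", "kwargs": {
  "series": [-0.0008, 0.0006, 0.004, -0.0006, 255, 0, 0, 0.004, 0, 255, 0, 0, 0.0015, 0, 255, 0, 0, 0, 0, 255, 0, 0, 0, 0, 255]
}}

```text
time_s: 7.3
eef_pos: [552.0, 48.4, 148.2]
tool_rot: [[-0.996, -0.092, -0.0], [-0.092, 0.996, -0.0], [0.0, -0.0, -1.0]]
contact_force: [-0.4, -0.8, -1.3]
opening: 13.7
grip_force: 40.0
```

```bash
python3 go.py 551.9 48.4 1.6625
```

```text
t 7.3 pos [552.   48.4 148.2] yang 1.6625 tilt [-0.     -0.0001] F [-0.4 -0.8 -1.3] open 13.7 grip 40.0 q [-0.22  0.49  0.1   1.91 -0.07  0.74  1.58]
shift mm [ 0.1 -0.   0. ] turn 0.0
```

>>> {"fn": "send_rows", "kwargs": {
  "series": [0, 0, 0.0006, 0, 255, 0, 0, 0, 0, 255, 0, 0, 0, 0, 120, 0, 0, 0, 0, 120, 0, 0, 0, 0, 120, 0, 0, 0, 0, 120, 0, 0, -0.01, 0, 120, 0, 0, -0.03, 0, 120, 0, 0, -0.03, 0, 120, 0, 0, -0.02, 0, 120, 0, -0.02, 0, 0, 120, 0, -0.02, 0, 0, 120, 0, -0.02, 0, 0, 120, 0, -0.02, 0, 0, 120, 0, -0.0245, 0, 0, 120, 0, 0, 0, 0.143, 120, 0, 0, 0, 0.143, 120, 0, 0, 0, 0.143, 120, 0, 0, 0, 0.143, 120, 0, 0, 0, 0.143, 120]
}}

```text
time_s: 9.3
eef_pos: [561.6, -55.6, 238.4]
tool_rot: [[-0.809, 0.588, 0.001], [0.588, 0.809, 0.0], [-0.0, 0.0, -1.0]]
contact_force: [0.9, 0.8, 0.6]
opening: 50.1
grip_force: 0.0
```

>>> {"fn": "send_rows", "kwargs": {
  "series": [0, 0, 0, 0.143, 120, 0, 0, 0, 0.143, 120, 0, 0, 0, 0.143, 120, 0, 0, 0, 0.143, 120, 0, 0, 0, 0.143, 120, 0, 0, 0, 0.141, 120, 0, 0, 0, 0, 120]
}}

```text
time_s: 10.0
eef_pos: [561.7, -55.4, 238.2]
tool_rot: [[-0.089, 0.996, 0.0], [0.996, 0.089, 0.0], [0.0, 0.0, -1.0]]
contact_force: [0.3, 0.4, -0.1]
opening: 49.7
grip_force: 0.0
```

```bash
python3 go.py 561.5 -56 0.0915
python3 - <<'E'
from h import *
f=[552,48.3,.0915]; vis=[]
for n in('top','scene'):
    I=viewer.camera(n); o,u=up(I,proj(n,w(f,[0,-40,45]))[0],56)
    vis.append(cv2.resize(u[:,:,::-1],(400,400)))
cv2.imwrite('pics/placed.png',np.hstack(vis))
E
```

```text
t 10.0 pos [561.7 -55.4 238.2] yang 0.0892 tilt [0.0004 0.0001] F [ 0.3  0.4 -0.1] open 49.7 grip 0.0 q [-0.33  0.41  0.48  1.84 -0.23  0.94  0.33]
shift mm [-0.6 -0.2 -0. ] turn -0.0023
```

View pics/placed.png

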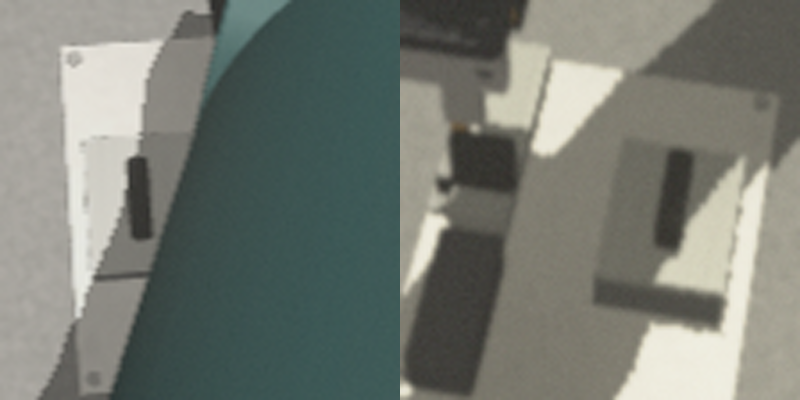

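The cover lies on the nest and looks flush, but shadow and arm cover part of it. I'll move aside for one clean check.

>>> {"fn": "send_rows", "kwargs": {
  "series": [-0.04, 0, 0, -0.002, 120, -0.04, 0, 0, 0, 120, -0.04, 0, 0, 0, 120, -0.04, 0, 0, 0, 120, -0.04, 0, 0, 0, 120, -0.04, 0, 0, 0, 120, 0, 0, 0, 0, 120, 0, 0, 0, 0, 120]
}}

```text
time_s: 10.9
eef_pos: [583.6, -295.4, 237.5]
tool_rot: [[-0.095, 0.995, -0.0], [0.995, 0.095, 0.0], [0.0, -0.0, -1.0]]
contact_force: [-0.0, 1.0, -0.2]
opening: 49.6
grip_force: 0.0
```

```bash
python3 go.py
python3 - <<'E'
from h import *
f=[552,48.3,.0915]; vis=[]
for n in('top','scene'):
    I=viewer.camera(n); cv2.imwrite(f'pics/raw_{n}.png',I[:,:,::-1]); o,u=up(I,proj(n,w(f,[0,0,45]))[0],26)
    v=u[:,:,::-1].copy()
    vis.append(cv2.resize(v,(400,400)))
    # edge positions: profiles along plate axes (mm in plate plane z=48), strongest gradient near each edge
    g=cv2.cvtColor(I,cv2.COLOR_RGB2GRAY).astype(np.float32); d=np.arange(-8,8.01,.1)
    for nm,ax,h in(('+x',0,45),('-x',0,-45),('+y',1,35),('-y',1,-35)):
        P=[]
        for t in np.linspace(-.8,.8,33):
            X=np.zeros((len(d),3)); X[:,2]=48; X[:,ax]=h+d; X[:,1-ax]=t*(35 if ax==0 else 45)
            P.append(proj(n,w(f,X)).astype(np.float32))
        P=np.array(P); pr=cv2.remap(g,P[...,0],P[...,1],cv2.INTER_LINEAR).mean(0); gr=np.gradient(pr); 
        i=[k for k in range(2,len(d)-2) if abs(gr[k])==abs(gr[k-2:k+3]).max() and abs(gr[k])>.5]
        print(n,nm,[(round(float(d[k]),1),round(float(gr[k]),1)) for k in i])
cv2.imwrite('pics/placed2.png',np.hstack(vis))
E
```

```text
t 10.9 pos [ 583.6 -295.4  237.5] yang 0.095 tilt [-0.0002  0.0002] F [-0.   1.  -0.2] open 49.6 grip 0.0 q [ 0.07  0.58  0.5   1.61 -0.31  1.04  0.75]
top +x [(1.3, 0.8)]
top -x [(-3.2, -3.3), (0.8, 3.2)]
top +y [(2.8, 0.6)]
top -y [(-1.4, -0.6)]
scene +x [(2.0, -1.9), (2.3, -1.9), (2.6, -1.9), (3.0, -1.9)]
scene -x [(2.8, -0.9), (3.2, -0.9), (3.6, -0.9), (4.0, -0.9), (4.4, -0.9), (4.8, -0.8), (6.1, -0.6)]
scene +y [(-2.4, -0.5), (0.2, 1.2), (0.6, 1.2)]
scene -y [(-2.1, -0.6), (-1.8, -0.6)]
```

View pics/placed2.png

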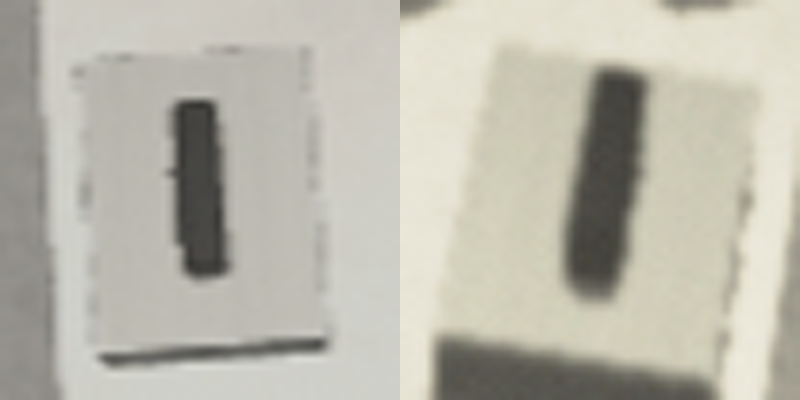

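The cover sits square. In the top view the −x strip is 4.0 mm wide against 3.8 mm expected, so it's flush in x. Now a numeric y check on the front face, plus the tab/pointer measurement from the same pictures.

Run:
```python
from h import *
f=[552,48.3,.0915]
I={n:cv2.imread(f'pics/raw_{n}.png') for n in M}
g=cv2.cvtColor(I['scene'],6).astype(np.float32); d=np.arange(-6,6.01,.1)
for z0,z1 in((42,46),(22,36)):
    for s in(-1,1):
        P=np.array([proj('scene',w(f,np.c_[np.full(len(d),45.),s*35+d,np.full(len(d),z)])) for z in np.linspace(z0,z1,8)]).astype(np.float32)
        pr=cv2.remap(g,P[...,0],P[...,1],1).mean(0); gr=np.gradient(cv2.GaussianBlur(pr[None],(0,0),4)[0]); k=abs(gr).argmax(); print(z0,s*35,round(d[k],1),round(float(gr[k]),2))
vis=[]
for n in('top','scene'):
    o,u=up(I[n],proj(n,w([556,3.6,.0915],[-30,-80,44]))[0],24); u=u.copy()
    # ticks: line at fixture v=0,10..80 along y=-80..-95,z=44
    for v in range(0,90,10):
        q=((proj(n,w([556,3.6,.0915],[[-v,-95,44],[-v,-105,44]]))-o+.5)*S-.5).round().astype(int); cv2.line(u,tuple(map(int,q[0])),tuple(map(int,q[1])),(0,0,255) if v%50 else (255,0,0),1)
    vis.append(u)
cv2.imwrite('pics/tick.png',np.hstack(vis))
```

```text
42 -35 -2.0 -1.43
42 35 0.6 1.59
22 -35 -2.1 -3.17
22 35 0.6 2.82
```

View pics/tick.png

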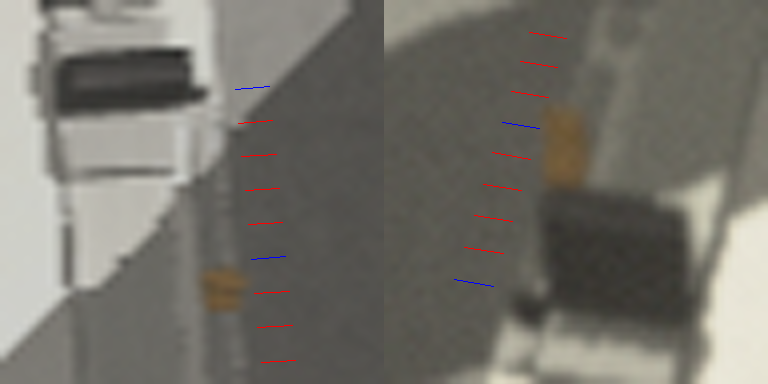

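The cover is flush in y too: the plate and block edges coincide to 0.1 mm. The gripper will hide pointer and tab while holding, so I'll measure tab minus pointer now, using the sharp upper edges at z=44.

Run:
```python
from h import *
f=[556,3.6,.0915]
np.set_printoptions(linewidth=220,precision=0,suppress=True)
def prof(n,img,sc,y0,y1,xs,ch):
    P=np.array([proj(n,w(f,np.c_[xs,np.full(len(xs),y),np.full(len(xs),44.)])) for y in np.linspace(y0,y1,5)])
    if sc: P=(P+.5)/.64-.5
    P=P.astype(np.float32); return cv2.remap(ch(img.astype(np.float32)),P[...,0],P[...,1],1).mean(0)
rb=lambda i:i[...,2]-i[...,0]; gr=lambda i:i.mean(2)
for n in('top','scene'):
  for src,sc in((f'pics/{n}0.png',1),(f'pics/raw_{n}.png',0)):
    i=cv2.imread(src)
    xt=np.arange(-72,-38.5,1.); xp=np.arange(-12,12.5,1.)
    print(n,src,'\n x tab',xt)
    for y in((-86,-83),(-89,-86),(-92,-89)): print('  tab',y,prof(n,i,sc,*y,xt,rb))
    print(' x ptr',xp)
    for y in((-81,-79),(-83,-81),(-85,-83)): print('  ptr',y,prof(n,i,sc,*y,xp,gr))
```

```text
top pics/top0.png 
 x tab [-72. -71. -70. -69. -68. -67. -66. -65. -64. -63. -62. -61. -60. -59. -58. -57. -56. -55. -54. -53. -52. -51. -50. -49. -48. -47. -46. -45. -44. -43. -42. -41. -40. -39.]
  tab (-86, -83) [ 9.  9. 10.  9.  7.  4. 12. 26. 50. 71. 84. 88. 78. 71. 71. 76. 75. 68. 52. 36. 21. 13.  9.  7.  8.  8.  9.  9.  8.  8.  7.  7.  8.  8.]
  tab (-89, -86) [ 9.  9.  8.  7.  5.  2. 10. 25. 46. 67. 79. 84. 71. 68. 73. 85. 84. 75. 58. 43. 30. 18. 11.  7.  7.  8.  9.  8.  8.  6.  6.  6.  6.  5.]
  tab (-92, -89) [10.  9.  8.  8.  6.  5.  9. 19. 31. 41. 46. 46. 39. 48. 63. 81. 75. 62. 44. 32. 22. 15. 11.  9.  9.  9.  9.  9.  8.  7.  7.  7.  7.  7.]
 x ptr [-12. -11. -10.  -9.  -8.  -7.  -6.  -5.  -4.  -3.  -2.  -1.   0.   1.   2.   3.   4.   5.   6.   7.   8.   9.  10.  11.  12.]
  ptr (-81, -79) [164. 165. 165. 164. 164. 160. 154. 146. 118.  90.  63.  55.  52.  52.  55.  59.  64.  67.  67.  65.  65.  64.  62.  55.  59.]
  ptr (-83, -81) [146. 149. 154. 156. 157. 156. 157. 156. 130.  99.  67.  58.  59.  67.  82.  91.  96.  96.  94.  91.  95.  99. 101.  94.  99.]
  ptr (-85, -83
[... 3129 characters left out ...]
. 11. 11. 10.  9. 10. 10. 10. 10.  9. 10. 12. 16. 21. 27. 32. 38. 44. 47. 49. 51. 51. 50. 49. 47. 44. 44. 44. 44. 44. 44. 43. 42. 40.]
 x ptr [-12. -11. -10.  -9.  -8.  -7.  -6.  -5.  -4.  -3.  -2.  -1.   0.   1.   2.   3.   4.   5.   6.   7.   8.   9.  10.  11.  12.]
  ptr (-81, -79) [ 52.  52.  53.  54.  56.  57.  58.  59.  61.  63.  65.  66.  67.  66.  67.  69.  71.  79.  86.  92.  97. 102. 111. 121. 130.]
  ptr (-83, -81) [ 54.  55.  58.  61.  64.  67.  70.  75.  82.  88.  88.  88.  84.  77.  70.  65.  60.  61.  64.  66.  72.  79.  95. 112. 128.]
  ptr (-85, -83) [ 64.  66.  69.  73.  77.  81.  86.  91.  98. 104. 103.  99.  92.  81.  70.  63.  58.  56.  56.  58.  68.  80.  98. 117. 136.]
```

Sunlit top and scene profiles are consistent with the tab at about 56 mm; the foot confuses the blob's edge in the top view. To let the scene camera see pointer and tab while holding, I'll grip the blade across its 36 mm width (tool y along fixture y), high up.

>>> {"fn": "send_rows", "kwargs": {
  "series": [0.04, 0, 0, -0.1425, 0, 0.04, 0.006, 0, -0.1425, 0, 0.0366, 0.012, 0, -0.1425, 0, 0.035, 0.017, 0, -0.1425, 0, 0.033, 0.02, 0, -0.1425, 0, 0.025, 0.02, 0, -0.1425, 0, 0, 0, 0, -0.1425, 0, 0, 0, 0, -0.1425, 0, 0, 0, 0, -0.1425, 0, 0, 0, 0, -0.1425, 0, 0, 0, 0, -0.1425, 0, 0, 0, 0, 0, 0, 0, 0, 0, 0, 0]
}}

```text
time_s: 12.3
eef_pos: [562.8, -66.4, 237.8]
tool_rot: [[-0.996, -0.088, 0.0], [-0.088, 0.996, 0.0], [-0.0, 0.0, -1.0]]
contact_force: [-0.9, 0.6, -0.4]
opening: 94.0
grip_force: 0.0
```

```bash
python3 go.py 561.5 -56 1.6623
```

```text
t 12.3 pos [562.8 -66.4 237.8] yang 1.6584 tilt [0.0003 0.0002] F [-0.9  0.6 -0.4] open 94.0 grip 0.0 q [-0.05  0.39  0.14  1.83 -0.06  0.93  1.78]
shift mm [ 0.4 10.5  0. ] turn -0.0039
```

>>> {"fn": "send_rows", "kwargs": {
  "series": [0.0004, 0.0105, 0.01, -0.004, 0, 0, 0, 0.025, 0, 0, 0, 0, 0.025, 0, 0, 0, 0, 0.015, 0, 0, 0, 0, 0.004, 0, 0, 0, 0, 0, 0, 0],
  "squeeze": 40
}}

```text
time_s: 12.9
eef_pos: [561.4, -56.4, 158.3]
tool_rot: [[-0.996, -0.094, -0.001], [-0.094, 0.996, -0.0], [0.001, -0.0, -1.0]]
contact_force: [0.2, 0.7, -0.3]
opening: 93.8
grip_force: 0.0
```

```bash
python3 go.py 561.5 -56 1.6623
```

```text
t 12.9 pos [561.4 -56.4 158.3] yang 1.6648 tilt [-0.0008 -0.0001] F [ 0.2  0.7 -0.3] open 93.8 grip 0.0 q [-0.05  0.49  0.12  1.88 -0.08  0.77  1.78]
shift mm [-0.1  0.4 -0. ] turn 0.0025
```

>>> {"fn": "send_rows", "kwargs": {
  "series": [0, 0, 0, 0, 255, 0, 0, 0, 0, 255, 0, 0, 0, 0, 255, 0, 0, 0, 0, 255, 0, 0, 0, 0, 255, 0, 0, 0, 0, 255, 0, 0, 0, 0, 255, 0, 0, 0, 0, 255, 0, 0, 0, 0, 255, 0, 0, 0, 0, 255, 0, 0, 0, 0, 255]
}}

```text
time_s: 14.0
eef_pos: [561.5, -56.7, 158.6]
tool_rot: [[-0.996, -0.094, -0.0], [-0.094, 0.996, -0.0], [0.0, -0.0, -1.0]]
contact_force: [0.3, 0.3, 0.3]
opening: 35.8
grip_force: 40.0
```

```bash
python3 go.py 561.5 -56 1.6623
```

```text
t 14.0 pos [561.5 -56.7 158.6] yang 1.6651 tilt [-0.     -0.0001] F [0.3 0.3 0.3] open 35.8 grip 40.0 q [-0.05  0.49  0.12  1.88 -0.08  0.77  1.78]
shift mm [-0.1  0.7 -0. ] turn 0.0028
```

>>> {"fn": "send_rows", "kwargs": {
  "series": [0.003, 0, 0, 0, 255, 0.005, 0, 0, 0, 255, 0.006, 0, 0, 0, 255, 0.006, 0, 0, 0, 255, 0.006, 0, 0, 0, 255, 0.006, 0, 0, 0, 255, 0.006, 0, 0, 0, 255, 0.006, 0, 0, 0, 255, 0.006, 0, 0, 0, 255, 0.006, 0, 0, 0, 255, 0, 0, 0, 0, 255, 0, 0, 0, 0, 255, 0, 0, 0, 0, 255],
  "squeeze": 50
}}

```text
time_s: 15.3
eef_pos: [506.7, -61.7, 158.6]
tool_rot: [[-0.996, -0.095, 0.003], [-0.095, 0.996, 0.0], [-0.003, -0.0, -1.0]]
contact_force: [10.6, 1.5, -12.6]
opening: 35.4
grip_force: 50.0
```

```bash
python3 go.py
python3 - <<'E'
from h import *
p=monitor.observe()['eef_pos']; print('pulled',np.hypot(p[0]-561.5,p[1]+56.7))
I=viewer.camera('scene'); cv2.imwrite('pics/raw2_scene.png',I[:,:,::-1])
c=proj('scene',w([556,3.6,.0915],[-56,-80,44]))[0]; o,u=up(I,c,24); u=cv2.resize(u,(600,600)).astype(float)
u=np.clip((u-20)*1.6,0,255)
cv2.imwrite('pics/pull.png',u[:,:,::-1])
E
```

```text
t 15.3 pos [506.7 -61.7 158.6] yang 1.6655 tilt [0.0026 0.    ] F [ 10.6   1.5 -12.6] open 35.4 grip 50.0 q [-0.04  0.41  0.12  2.02 -0.07  0.71  1.79]
pulled 54.988276170051975[ WARN:0@0.613] global loadsave.cpp:1063 imwrite_ Unsupported depth image for selected encoder is fallbacked to CV_8U.
```

View pics/pull.png

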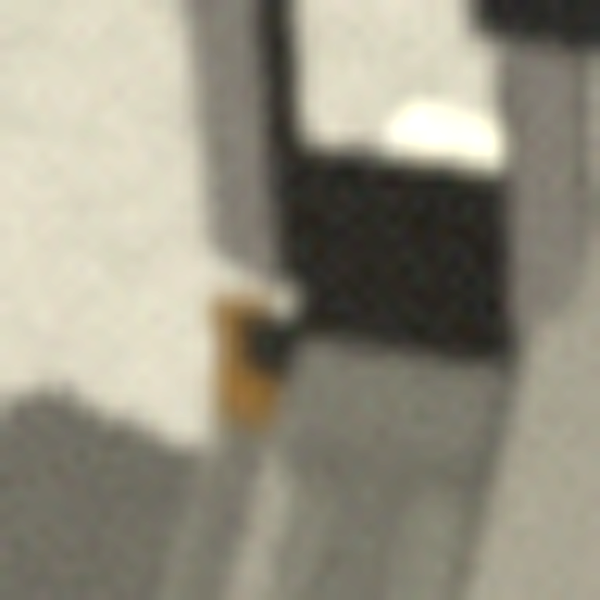

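Pointer and tab are both visible: tab top at row ~295, pointer top at ~317, so the pointer has a few mm still to go. Measuring that in one picture at subpixel.

```bash
cat > pt.py <<'E'
from h import *
import sys
np.set_printoptions(linewidth=220,precision=0,suppress=True)
p=monitor.observe()['eef_pos']; v=np.hypot(p[0]-561.5,p[1]+56.7); print('pulled',v)
if len(sys.argv)>1: cv2.imwrite(sys.argv[1],viewer.camera('scene')[:,:,::-1])
i=cv2.imread(sys.argv[1] if len(sys.argv)>1 else 'pics/raw2_scene.png').astype(np.float32); f=[556,3.6,.0915]
def pr(ys,xs,z,ch):
    P=np.array([proj('scene',w(f,np.c_[xs,np.full(len(xs),y),np.full(len(xs),z)])) for y in ys]).astype(np.float32)
    return cv2.remap(ch,P[...,0],P[...,1],cv2.INTER_CUBIC)
xs=np.arange(-72,-38,1.); print('x',xs)
for y in range(-94,-78): print(y,'r-b',pr([y],xs,44,i[...,2]-i[...,0])[0]); 
for y in range(-90,-78,1): print(y,'gray',pr([y],xs,44,i.mean(2))[0])
d=np.arange(-10,10.1,.2)
for nm,x,z,ys in(('blade foot +x',6,46,np.linspace(-74,-48,20)),('blade top -x',-6,88,np.linspace(-72,-56,15)),('carriage',0,46,[0])):
    if nm=='carriage': continue
    g=np.gradient(pr(ys,-v+x+d,z,i.mean(2)).mean(0)); g=cv2.GaussianBlur(g[None],(0,0),5)[0]; k=abs(g).argmax(); print(nm,'bias',d[k],g[k])
E
python3 pt.py
```

```text
pulled 54.96658273607428
x [-72. -71. -70. -69. -68. -67. -66. -65. -64. -63. -62. -61. -60. -59. -58. -57. -56. -55. -54. -53. -52. -51. -50. -49. -48. -47. -46. -45. -44. -43. -42. -41. -40. -39.]
-94 r-b [11. 10. 10. 10. 10. 11. 10. 11. 11. 12. 13. 15. 17. 20. 23. 26. 31. 33. 35. 36. 34. 33. 30. 26. 24. 22. 20. 18. 17. 17. 18. 18. 19. 19.]
-93 r-b [11. 11. 10. 10. 10. 10. 10. 10. 11. 12. 13. 14. 16. 20. 23. 28. 34. 38. 41. 42. 40. 39. 35. 32. 29. 27. 25. 23. 22. 21. 21. 21. 21. 21.]
-92 r-b [11. 11. 11. 11. 10. 10. 10. 10. 11. 12. 14. 15. 17. 21. 25. 31. 36. 40. 44. 46. 47. 45. 42. 40. 37. 35. 32. 29. 28. 27. 28. 28. 27. 27.]
-91 r-b [10. 11. 11. 11. 11. 11. 10. 11. 11. 12. 14. 15. 18. 22. 26. 32. 36. 40. 44. 46. 47. 47. 46. 44. 43. 42. 39. 38. 37. 36. 36. 36. 35. 33.]
-90 r-b [ 9.  9.  9. 10. 11. 11. 11. 11. 11. 12. 14. 16. 20. 23. 27. 32. 36. 39. 40. 40. 41. 43. 43. 43. 44. 44. 44. 44. 44. 45. 45. 46. 44. 41.]
-89 r-b [ 8.  8.  8.  9. 10. 11. 12. 11. 11. 12. 13. 16. 20. 23. 27. 32. 36. 37. 36. 33. 32. 34. 35. 37. 39. 41. 42. 44. 46. 48. 50. 52. 51. 50.]
-88 r-b [ 9.  9.  8.  8. 
[... 2901 characters left out ...]
.  46.  47.  48.  49.  47.  46.  48.  54.  62.  73.  81.  90.  97. 101.  99.  95.  85.  72.  62.  53.  49.  48.  47.  49.  51.  53.  54.  59.  65.  71.  76.  77.]
-81 gray [43. 44. 45. 45. 45. 45. 45. 45. 46. 49. 55. 63. 69. 77. 81. 83. 81. 78. 73. 64. 57. 52. 51. 53. 53. 55. 57. 57. 58. 62. 66. 72. 77. 80.]
-80 gray [43. 44. 44. 43. 43. 44. 46. 47. 47. 47. 49. 53. 57. 62. 65. 67. 67. 64. 61. 57. 54. 54. 57. 61. 62. 63. 65. 65. 67. 69. 72. 77. 81. 85.]
-79 gray [44. 44. 45. 45. 45. 45. 46. 48. 47. 47. 47. 49. 51. 52. 53. 53. 52. 51. 52. 53. 55. 59. 64. 69. 72. 74. 76. 76. 77. 78. 80. 82. 85. 88.]
blade foot +x bias -0.6000000000000334 1.5191268
blade top -x bias 4.1999999999999496 -3.9072256
```

Run:
```python
from h import *
np.set_printoptions(linewidth=200)
f=[556,3.6,.0915]
for n,s in(('top','raw_top'),('scene','raw_scene'),('scene','raw2_scene')):
    i=cv2.imread(f'pics/{s}.png').astype(int); c=proj(n,w(f,[-57,-88,40]))[0].round().astype(int)
    sl=np.s_[c[1]-6:c[1]+12,c[0]-5:c[0]+8]; print(s,'rows from',c[1]-6,'cols from',c[0]-5); print(np.hstack([(i[...,2]-i[...,0])[sl],i.sum(2)[sl]//3]))
for n in M:
    for v in(55,57,59):
        print(n,v,'top edges -x,+x at y=-90:',proj(n,w(f,[[-v-1.5,-90,44],[-v+1.5,-90,44]])).round(2).tolist())
```

```text
raw_top rows from 198 cols from 302
[[  9   7   6   5   6   7   6   5   5   4   4   5   6 121 106  88  93 101  98  89  84  82  82  83  82  80]
 [  9   8   6   6   5   7   5   4   5   5   4   5   5 121 106  91  92  96  98  90  84  85  83  82  83  83]
 [  8   8   6   7   6   6   7   5   4   5   4   5   4 120 105  91  92  97 102  93  85  83  82  81  79  80]
 [  9   8   7   5   7   9   7   6   5   4   5   4   6 121 109  96  93  96 105  95  83  84  83  80  82  80]
 [  9   8  13  17  20  27  19   8   6   5   6   6   5 119 109  92  89  85  90  89  83  84  82  82  81  84]
 [  9  13  33  51  50  52  41  24  12   6   5   6   7 120 108  92  89  89  88  85  85  86  85  84  82  83]
 [  9  15  29  42  50  51  50  37  15   4   5   5   6 120 108  84  79  86  88  89  88  86  84  83  84  84]
 [  8  13  24  41  43  42  35  16   6   4   4   5   4 119 113  90  78  80  76  77  81  84  83  82  82  81]
 [  8  12  25  49  53  51  40  17   6   5   5   6   4 119 112  95  84  87  86  86  86  85  84  81  80  80]
 [  8   8  18  40  41  40  32  14   7   6   5   5   5 119 119 101  81  84  83  85  86  84  83  83  82
[... 4514 characters left out ...]
  9  11  10 146 133 110  94  89  88  93  96  97  92  92  92  94]
 [ 14  13  14  12  13  14  14  11  10  10   9  10   9 125 121 108  96  91  93  97  98  93  91  90  90  90]
 [ 11  12  12  11  11  10  13  13   8   8  10  10  10 100 106 101  93  91  95 106 101  94  90  89  87  89]]
scene 55 top edges -x,+x at y=-90: [[217.08, 161.42], [216.75, 162.57]]
scene 57 top edges -x,+x at y=-90: [[217.3, 160.67], [216.97, 161.8]]
scene 59 top edges -x,+x at y=-90: [[217.52, 159.91], [217.19, 161.04]]
top 55 top edges -x,+x at y=-90: [[308.04, 203.84], [307.92, 202.55]]
top 57 top edges -x,+x at y=-90: [[308.12, 204.7], [308.0, 203.41]]
top 59 top edges -x,+x at y=-90: [[308.2, 205.56], [308.08, 204.27]]
```

Run:
```python
from h import *
f=[556,3.6,.0915]; d=np.arange(-8,8.01,.1)
def e(n,i,x,z,ys):
    P=np.array([proj(n,w(f,np.c_[x+d,np.full(len(d),y),np.full(len(d),z)])) for y in ys]).astype(np.float32)
    g=np.gradient(cv2.GaussianBlur(cv2.remap(i.astype(np.float32).mean(2),P[...,0],P[...,1],1).mean(0)[None],(0,0),5)[0])
    ks=[k for k in range(5,len(d)-5) if abs(g[k])==abs(g[k-5:k+6]).max() and abs(g[k])>.35*abs(g).max()]
    return [(round(d[k],1),round(float(g[k]),1)) for k in ks]
for n in M:
    b=cv2.resize(cv2.imread(f'pics/{n}0.png'),(512,384),interpolation=cv2.INTER_AREA); r=cv2.imread(f'pics/raw_{n}.png')
    L=np.linspace
    for nm,im,x,z,ys in(('base -x z12',b,-120,12,L(-20,80,30)),('base +x z12',b,120,12,L(-20,80,30)),('nest -x',b,-45,40,L(15,75,20)),('nest +x',b,45,40,L(15,75,20)),('nest foot +x',b,45,12,L(15,75,20)),
      ('plate -x',r,-45,48,L(15,75,20)),('plate +x',r,45,48,L(15,75,20)),('bladetop -x',b,-6,88,L(-73,-47,12)),('bladetop +x',b,6,88,L(-73,-47,12)),('bladetop -x r',r,-6,88,L(-73,-47,12)),('carr -x',b,-22,46,L(-72,-48,12)),('carr +x',b,22,46,L(-72,-48,12))):
        print(n,nm,e(n,im,x,z,ys))
if 1:
    r=cv2.imread('pics/raw2_scene.png')
    for nm,x,z in(('bladetop -x',-61,88),('bladetop +x',-49,88),('carr +x',-33,46)): print('pulled scene',nm,e('scene',r,x,z,np.linspace(-70,-58,8)))
```

```text
scene base -x z12 [(np.float64(2.2), 0.9)]
scene base +x z12 [(np.float64(1.7), -2.0)]
scene nest -x [(np.float64(3.0), -1.4)]
scene nest +x [(np.float64(-3.6), 0.6), (np.float64(2.5), -0.9)]
scene nest foot +x [(np.float64(4.5), 2.0)]
scene plate -x [(np.float64(3.4), -0.8)]
scene plate +x [(np.float64(2.7), -1.8)]
scene bladetop -x [(np.float64(3.1), -1.6)]
scene bladetop +x [(np.float64(-7.0), -1.2)]
scene bladetop -x r [(np.float64(3.8), -0.8)]
scene carr -x [(np.float64(-7.1), -0.9)]
scene carr +x [(np.float64(-7.0), 0.7), (np.float64(1.5), -1.1)]
top base -x z12 [(np.float64(1.0), 1.8)]
top base +x z12 [(np.float64(-0.9), -1.3)]
top nest -x [(np.float64(-2.6), -2.4), (np.float64(5.4), -0.9)]
top nest +x [(np.float64(-4.2), 0.9), (np.float64(0.1), 1.5)]
top nest foot +x [(np.float64(1.7), 0.9), (np.float64(6.1), 1.5)]
top plate -x [(np.float64(-3.2), -3.1), (np.float64(1.0), 2.9)]
top plate +x [(np.float64(1.7), 0.7)]
top bladetop -x [(np.float64(-5.5), -2.6)]
top bladetop +x [(np.float64(-0.0), 2.7)]
top bladetop -x r [(np.float64(-5.5), -3.0)]
top carr -x [(np.float64(-2.1), -1.6), (np.float64(1.1), 1.4)]
top carr +x [(np.float64(-7.1), 1.6), (np.float64(6.0), -1.8)]
pulled scene bladetop -x [(np.float64(4.6), -1.9)]
pulled scene bladetop +x [(np.float64(-6.8), -1.8)]
pulled scene carr +x [(np.float64(-0.4), -0.1), (np.float64(1.5), -0.1), (np.float64(3.4), -0.1), (np.float64(3.5), -0.1), (np.float64(4.5), -0.1)]
```

Scene evidence gives about 58.5 and top evidence about 56.5, both relative to the pointer. I'll pull on to about 57.5.

>>> {"fn": "send_rows", "kwargs": {
  "series": [0.0013, 0, 0, 0, 255, 0.0013, 0, 0, 0, 255, 0, 0, 0, 0, 255, 0, 0, 0, 0, 255, 0, 0, 0, 0, 255]
}}

```text
time_s: 15.85
eef_pos: [504.2, -61.9, 158.6]
tool_rot: [[-0.996, -0.095, 0.003], [-0.095, 0.996, 0.0], [-0.003, -0.0, -1.0]]
contact_force: [11.8, 1.3, -12.1]
opening: 36.0
grip_force: 50.0
```

```bash
python3 go.py; python3 pt.py pics/raw3_scene.png | grep -E "pulled|bias|^x|-9[0-3] r|-8[3-7] gr"
python3 - <<'E'
from h import *
i=cv2.imread('pics/raw3_scene.png'); t=viewer.camera('top')[:,:,::-1]
f=[556,3.6,.0915]
a=up(i,proj('scene',w(f,[-57,-84,44]))[0],15)[1]; b=up(t,proj('top',w(f,[-57,-84,44]))[0],15)[1]
cv2.imwrite('pics/pull3.png',np.clip(cv2.resize(np.hstack([a,b]),(800,400)).astype(float)*1.5,0,255).astype(np.uint8))
E
```

```text
t 15.85 pos [504.2 -61.9 158.6] yang 1.6655 tilt [0.0027 0.0001] F [ 11.8   1.3 -12.1] open 36.0 grip 50.0 q [-0.04  0.41  0.12  2.02 -0.07  0.71  1.79]
pulled 57.52379177886778
x [-72. -71. -70. -69. -68. -67. -66. -65. -64. -63. -62. -61. -60. -59. -58. -57. -56. -55. -54. -53. -52. -51. -50. -49. -48. -47. -46. -45. -44. -43. -42. -41. -40. -39.]
-93 r-b [10.  9.  9.  9.  9.  9. 10. 12. 13. 14. 15. 16. 18. 21. 24. 29. 35. 38. 41. 41. 40. 38. 35. 32. 29. 27. 25. 24. 23. 22. 21. 20. 19. 19.]
-92 r-b [10.  8.  7.  8.  9.  9.  9. 10. 12. 14. 16. 16. 18. 21. 25. 31. 36. 41. 45. 46. 46. 45. 42. 40. 37. 35. 32. 30. 29. 28. 27. 27. 26. 25.]
-91 r-b [ 9.  8.  8.  9. 11. 11. 10. 11. 12. 15. 17. 17. 19. 22. 25. 31. 36. 41. 47. 50. 51. 50. 48. 46. 44. 43. 41. 40. 38. 37. 36. 35. 34. 33.]
-90 r-b [10. 10. 10. 10. 11. 11. 11. 12. 14. 16. 18. 19. 21. 22. 24. 30. 35. 40. 46. 50. 53. 53. 52. 51. 51. 49. 47. 46. 45. 45. 45. 45. 45. 43.]
-87 gray [ 63.  66.  68.  72.  75.  79.  87.  94. 102. 115. 128. 137. 141. 137. 127. 115. 103.  90.  83.  78.  78.  81.  83.  84.  85.  85.  84.  84.  84.  85.  87.  88.  89.  88.]
-86 gray [ 54.  56.  58.  61.  63.  67.  76.  83.  93. 109. 123. 134. 138. 135. 126. 115. 103.  90.  82.  76.  74.  76.  78.  80.  81.  82.  83.  84.  84.  85.  86.  87.  88.  88.]
-85 gray [ 48.  51.  53.  56.  57.  60.  67.  73.  85. 100. 116. 129. 135. 134. 126. 116. 100.  87.  79.  71.  69.  70.  72.  76.  78.  78.  78.  81.  84.  85.  86.  86.  87.  87.]
-84 gray [ 47.  48.  49.  51.  51.  54.  61.  68.  80.  93. 106. 118. 125. 125. 119. 110.  96.  83.  73.  64.  61.  62.  63.  68.  72.  73.  73.  77.  80.  84.  84.  84.  85.  86.]
-83 gray [ 47.  48.  49.  49.  49.  50.  54.  60.  70.  81.  93. 106. 113. 115. 110. 101.  87.  75.  65.  58.  57.  56.  56.  59.  63.  66.  69.  73.  77.  81.  82.  82.  82.  84.]
blade foot +x bias -0.4000000000000341 1.5805191
blade top -x bias 4.1999999999999496 -3.8469093
```

View pics/pull3.png

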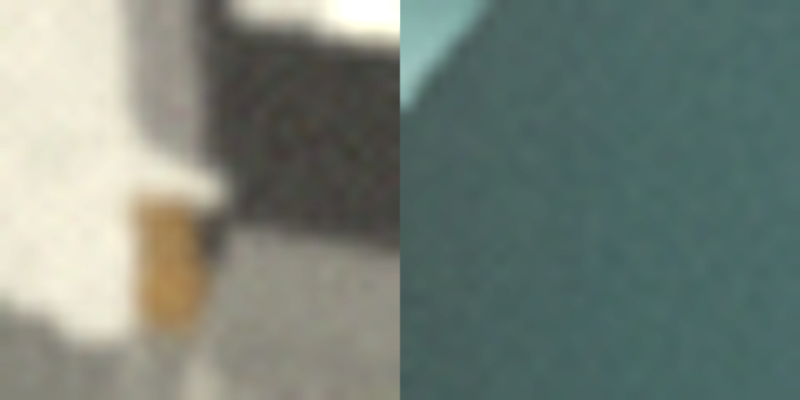

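This is telling. At 55 the pointer tip covered the brass, and at 57.5 the brass covers the pointer tip. Level therefore lies between them, so I'll step back in small steps and watch for the swap.

```bash
cat > sw.py <<'E'
from h import *
p=monitor.observe()['eef_pos']; print('pulled',np.hypot(p[0]-561.5,p[1]+56.7).round(2))
i=viewer.camera('scene').astype(int); print((i[...,0]-i[...,2])[160:170,214:222])
E
python3 sw.py
```

```text
pulled 57.52
[[18 20 19 19 16 17 14 10]
 [24 28 28 28 24 20 15 13]
 [25 36 43 42 35 24 11 10]
 [25 40 48 51 46 30 13  3]
 [23 36 50 52 50 31 12  5]
 [20 33 49 54 50 32 16  8]
 [20 34 50 54 52 41 21 11]
 [21 35 54 55 55 45 28 13]
 [22 38 57 59 57 49 28 15]
 [21 37 55 58 54 44 27 13]]
```

>>> {"fn": "send_rows", "kwargs": {
  "series": [-0.0006, 0, 0, 0, 255, 0, 0, 0, 0, 255, 0, 0, 0, 0, 255]
}}

```text
time_s: 16.3
eef_pos: [504.9, -61.8, 158.6]
tool_rot: [[-0.996, -0.095, 0.003], [-0.095, 0.996, 0.0], [-0.003, -0.0, -1.0]]
contact_force: [11.6, 1.1, -13.7]
opening: 35.5
grip_force: 50.0
```

```bash
python3 sw.py
```

```text
pulled 56.86
[[18 20 20 19 20 16 13  9]
 [23 26 29 29 28 23 16 11]
 [26 37 42 39 32 25 15  8]
 [26 38 48 36 27 16 11  7]
 [22 35 45 36 20 10  5  9]
 [20 34 44 35 16  7  4  7]
 [21 33 49 42 25 17 11  9]
 [19 37 53 51 44 37 24 13]
 [24 41 56 58 55 50 29 16]
 [22 37 54 55 59 43 25 14]]
```

>>> {"fn": "send_rows", "kwargs": {
  "series": [-0.0006, 0, 0, 0, 255, 0, 0, 0, 0, 255, 0, 0, 0, 0, 255]
}}

```text
time_s: 16.65
eef_pos: [505.5, -61.8, 158.6]
tool_rot: [[-0.996, -0.095, 0.003], [-0.095, 0.996, -0.0], [-0.003, -0.0, -1.0]]
contact_force: [11.4, 1.7, -13.0]
opening: 35.9
grip_force: 50.0
```

```bash
python3 sw.py
```

```text
pulled 56.26
[[17 17 17 19 18 15 10 12]
 [23 28 30 29 28 23 17 10]
 [25 39 44 38 32 25 16 11]
 [24 40 48 40 30 20 10  5]
 [24 33 48 32 19  8  5  6]
 [18 31 45 32 17  5  5  7]
 [20 33 48 42 26 15 10  9]
 [20 35 54 53 39 32 18 11]
 [22 39 57 56 54 44 28 13]
 [22 38 55 59 56 42 26 13]]
```

>>> {"fn": "send_rows", "kwargs": {
  "series": [-0.0006, 0, 0, 0, 255, 0, 0, 0, 0, 255, 0, 0, 0, 0, 255]
}}

```text
time_s: 17.0
eef_pos: [506.0, -61.7, 158.6]
tool_rot: [[-0.996, -0.095, 0.003], [-0.095, 0.996, 0.0], [-0.003, -0.0, -1.0]]
contact_force: [11.0, 0.9, -12.4]
opening: 35.6
grip_force: 50.0
```

```bash
python3 sw.py
```

```text
pulled 55.68
[[19 18 17 18 16 15 13 10]
 [22 25 30 28 27 22 17 12]
 [24 36 43 37 32 23 16 13]
 [26 39 49 37 24 17  9  8]
 [23 35 47 34 16  7  6  7]
 [19 32 45 33 15  5  4  6]
 [19 33 46 36 20 15  5  7]
 [20 38 53 48 40 29 16 10]
 [24 41 55 59 51 43 24 13]
 [22 38 51 54 57 43 25 11]]
```

There's a sharp swap between 56.9 and 57.5. Both fins are 3 mm thick, so their front faces coincide at about 57.2. Setting that.

>>> {"fn": "send_rows", "kwargs": {
  "series": [0.0008, 0, 0, 0, 255, 0.0007, 0, 0, 0, 255, 0, 0, 0, 0, 255, 0, 0, 0, 0, 255, 0, 0, 0, 0, 255]
}}

```text
time_s: 17.55
eef_pos: [504.5, -61.9, 158.6]
tool_rot: [[-0.996, -0.095, 0.003], [-0.095, 0.996, 0.0], [-0.003, -0.0, -1.0]]
contact_force: [10.2, 1.9, -12.2]
opening: 35.5
grip_force: 50.0
```

```bash
python3 sw.py; python3 go.py
python3 - <<'E'
from h import *
i=viewer.camera('scene')[:,:,::-1]
cv2.imwrite('pics/final.png',cv2.resize(i[60:300,150:470],(800,600),interpolation=cv2.INTER_CUBIC))
E
```

```text
pulled 57.23
[[19 19 18 18 18 16 14 10]
 [23 27 28 26 22 17 15 12]
 [26 34 43 42 32 21 13 10]
 [24 38 51 50 45 27 12  6]
 [22 36 49 52 45 33 12  6]
 [19 36 51 51 50 32 14  8]
 [20 34 54 56 50 39 18 11]
 [20 35 56 60 55 44 27 12]
 [22 41 53 60 59 48 29 17]
 [21 36 54 59 55 44 26 14]]
t 17.6 pos [504.5 -61.9 158.6] yang 1.6655 tilt [0.0028 0.    ] F [ 13.2   0.9 -12.4] open 35.7 grip 50.0 q [-0.04  0.41  0.12  2.02 -0.07  0.71  1.79]
```

View pics/final.png

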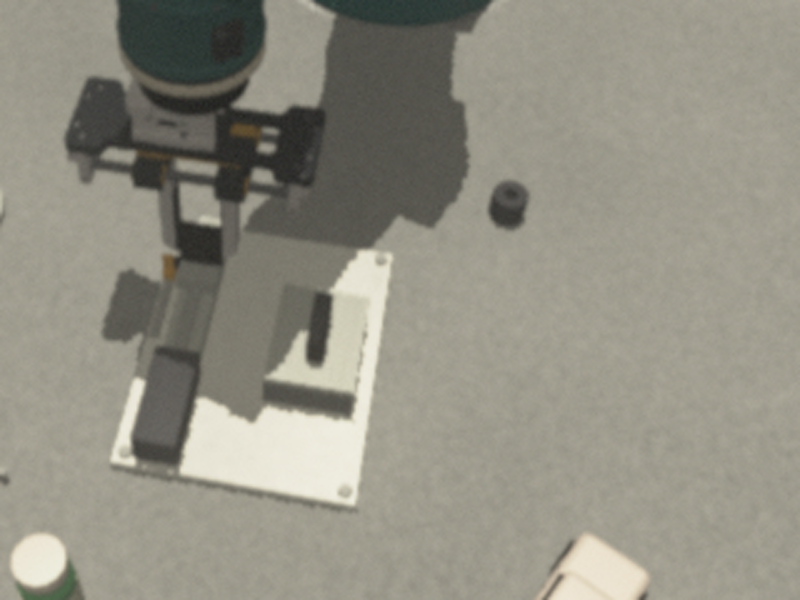

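The cover is in place, the handle is held, and the swap is now bracketed between 56.9 and 57.2, so the pointer is level. Handing in.

```bash
python3 -c "
from rig import workorder
print(workorder.close_job())"
```

```text
the job is handed in; nothing more can be done
None
```

The cover is on the nest block, flush within what the pictures could resolve (a few tenths of a mm), and released. The slide is held about 57 mm out, its pointer level with the brass tab to about 0.3 mm as judged from the camera, and the job is handed in; no verdict came back.

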